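# Put the amber jar away in the bamboo box behind its flap

## Task

Swing the bamboo box's flap wide open and slide the amber jar along the table top, standing upright and never lifted or tipped, through the opening and all the way to the back of the box's open bay. Then swing the flap fully shut behind the jar, leaving the kettle, the carafe and the scoop as they stand.

Things in the scene. Friction and masses are not known exactly. Their poses are not given: they have to be found in the camera images.
- box: Pale bamboo box, fixed. Origin: on the table top, centre of its open bay: a slot 80 mm wide (own y -40 to 40), 80 deep (x -40 to 40), without floor or roof; walls 12 thick, 60 high at both sides and the back (+x). Its mouth (x = -40) faces roughly world +y and is closed by the flap. A closed compartment, 60 high plus a 10 mm knob, fills y -52 to -164.
- flap (a joint): Angle (rad) of the box's darker flap: upright panel 95 mm long, 10 thick, 4 to 56 above the table. 0 = shut, lying across the mouth; grows as its free end swings outwards (box -x); 1.57 = straight out beside the lane; limit 1.9. Starts ajar, stays where left (friction 0.05 N m, no spring). A fingertip let down into the bay can sweep it open from inside.
- flap_tip (a point): Free end of the flap, top corner of its inner face: 95 mm from the hinge axis, 56 mm above the table.
- flap_hinge (a point): Vertical hinge axis of the flap, at table height: box frame x = -41, y = +45 mm. Shut, the panel runs from here towards the box's -y with its inner face at x = -41 and its outer face at x = -51 mm.
- jar: Empty closed amber glass jar with flat cork lid: straight round sides, 72 mm across (lid 68), 82 high (glass 70), 0.2 to 0.4 kg. Origin: centre of underside. Stands loose on the table on the mouth's side of the box, outside the flap's sweep. Push it low down (about 20 to 40 mm up): pushed high it may tip. Against the bay's back wall its centre is at box x = +4 mm.
- kettle: Bystander: matte white kettle 148 mm in diameter, 153 mm high, with a spout on its -x side reaching 130 mm and a dark handle on +x reaching 115 mm from its axis. Origin: centre of its underside.
- carafe: Bystander: narrow glass carafe, 86 mm in diameter, 175 mm high, on a round cork trivet (124 mm across, 10 mm thick). Origin: centre of its underside.
- scoop: Bystander: steel scoop 170 mm long, lying flat along its own x axis.
Things that resemble listed ones, but are neither listed nor needed, are in the scene too. What is meant by the jar is not purple, and is the larger of those in its own colour.

How it is judged (in metres and radians):
On the way, in this order (a step that is already met when the one before it is completed fails the run):
1. the flap is swung wide open (past 1.2 rad) (value of joint flap above 1.2 rad), for 0.2 s.
2. the jar stands upright inside the bay, at or near its back (x of jar in the frame of box between -0.01 and 0.01 m and y of jar in the frame of box between -0.008 and 0.008 m and angle between jar's own z axis and vertical below 0.06 rad), for 0.2 s.
3. the flap is shut behind the jar (value of joint flap below 0.1 rad and x of jar in the frame of box between -0.008 and 0.01 m and y of jar in the frame of box between -0.008 and 0.008 m and angle between jar's own z axis and vertical below 0.06 rad), for 0.2 s.
At the end, for the whole second after the job is handed in: The jar stands upright (within 0.06 rad) and at rest on the table inside the bay, its centre from 8 mm in front of to 10 mm behind the bay's centre and within 8 mm of it sideways, and the flap is shut to within 0.10 rad (all of step 3 and linear speed of jar below 0.02 m/s and height (world z) of jar below 0.004 m); the robot touches nothing.
It fails at once if the jar is lifted off the table (12 mm) (height (world z) of jar above 0.012 m).
It fails at once if the jar is tipped (0.3 rad) (angle between jar's own z axis and vertical above 0.3 rad).
It fails at once if the kettle is shifted more than 30 mm (distance of kettle from where it was at the start of the episode above 0.03 m).
It fails at once if the carafe is shifted more than 30 mm (distance of carafe from where it was at the start of the episode above 0.03 m).
It fails at once if the scoop is shifted more than 30 mm (distance of scoop from where it was at the start of the episode above 0.03 m).
It also fails if it takes over 72 s, if anything falls off the work surface, if the arm or the gripper's body presses on something with over 40 N, if the wrist force passes 120 N, or if a joint passes its speed limit or range.

## Robot

A 6-joint arm with a two-finger parallel gripper is mounted at the origin on the work surface. World frame = base frame: x ahead of the robot, y to its left, z up, the work surface at z = 0. Lengths are in mm, angles in rad, forces in N, time in s.
With the tool pointing down it reaches from about 375 to 975 mm from the base axis. Payload 3.8 kg.
Tool frame: the origin (TCP) lies at the very end of the fingers, on their centre line; the grasp point (between the pads) lies robot.grip_depth behind it (robot.grip_depth is the distance from the TCP to the grasp point, in mm); z points along the fingers, y is the line along which they close (so a half turn about z gives the same grasp; the last joint's range is limited). The gripper opens to 88 mm and grips with 3 to 60 N. Pads are 18 mm wide; open, the fingers measure 123 mm over their backs; the gripper's body (75 mm by 187 mm) begins 45 mm behind the grasp point.
Start: joints at [1.194, 0.264, 1.604, -0, 1.274, -0.037], TCP at [224.974, 636.4, 215.606] pointing down, gripper open.
Joint ranges: [-2.63, 2.63], [-0.94, 2.18], [0.31, 2.57], [-1.31, 4.45], [0, 2.66], [-2.55, 2.55]. Speed limits (rad/s): [2.57, 2.57, 3.14, 3.14, 3.14, 3.14].

## Interface

Orientations are given as a rotation vector (axis times angle).
In Python, from bench import robot, imaging gives the robot as it stands.
- The arm moves only by the shell command python3 -m inch 'ROWS' [OPENING] [FORCE]. ROWS is JSON, a list that holds one entry, the list of rows, each a list of 4 numbers: the shift along the world's x, y, z in cm, then the turn about the world's z in rad. In form: [[[tx, ty, tz, turn], ...]]. A call has 1 to 5 rows; each row is the pose to reach, as a shift and turn from the pose commanded when the call began; what a row does not reach only later rows make up. A row lasts 1/8 s, in which the tool goes at most 62.5 mm and 10.7 degrees, less where a joint would pass 70% of its speed; a pose out of reach is approached as far as the arm can. A call with a gripper value outside its range is refused whole. OPENING is the opening, from 0 (shut) to 1 (fully open), set as the call begins (- or left out, the last holds). The fingers move at their own pace and stop on an object; FORCE is the grip in N (left out, the last holds). Time passes only in rows, so rows that repeat a pose let the fingers close. It gives the time, the measured TCP pose, the force, the opening and the grip force at its end, in the units of the state.
- robot.get_state(): the state, without advancing time (a new reading comes with each control period).
- imaging.camera(name): name is "scene" or "side" or "wrist"; returns a dict with "pixels" (420x560x3 uint8, red, green, blue), "fovy" (degrees; the focal length in pixels is half the picture's height over the tangent of half this angle, whatever the lens; pixels are square), "cx", "cy" (the principal point, pixels), "rvec" (rotation vector, rad) and "tvec" (3), from world to camera coordinates, as OpenCV has them; the wrist camera has in their place "T_tool_cam" (4x4, takes a point from camera to tool coordinates, whose origin is the TCP and whose axes are the flange's). Camera axes: x right, y down, z forward; pixel columns grow to the right and rows downward; lengths in mm; the calibration is good to about 2 mm. The wrist camera is an equidistant fisheye: a pixel r from the principal point sees the ray r / f radians off the axis. A picture is of the moment at which its call begins: read the wrist's pose just before it. There is no depth.
- robot.hand_in(): hands the job in; it is judged then, once.
The state is a dict: "clock": time; "q": joint angles; "joint_vel": joint speeds; "joint_efforts": joint torques, N m; "tool_pos": TCP position; "tcp_rot": TCP orientation; "force": force on the tool from outside, world axes, zero at the start; "ft_torque": the same for the moment, N m; "grip_width": opening from 0.0 (shut) to 1.0 (fully open); "finger_force": force on a finger pad.
Only numpy, scipy, OpenCV 4.12 (cv2) and the standard library are available. Lean on these libraries where they do the work, as an engineer would, in place of code of your own. Each camera call takes 0.05 s, during which the arm holds its last target. There are 200 camera calls.

## Working session

There is one attempt and no reset: what is moved stays moved. The work goes in short steps, Python scripts to look and compute and a shell command to move; the robot and the scene stay as the last step left them, time stands still between calls to the robot, and variables do not carry over. Pictures are saved under pics/ and viewed, at most 10 in all, crops included, and the job is handed in when it is done.

```bash
mkdir -p pics; ls; python3 - <<'E'
from bench import robot, imaging
import cv2
print(robot.get_state(), robot.grip_depth)
for n in ["scene","side","wrist"]:
    c=imaging.camera(n)
    cv2.imwrite(f"pics/{n}0.png",c["pixels"][:,:,::-1])
    print(n,{k:v for k,v in c.items() if k!="pixels"})
E
```

```text
pics
{'clock': 0.0, 'q': array([ 1.19408728e+00,  2.64725880e-01,  1.60538408e+00, -2.25319698e-05,
        1.27368113e+00, -3.69311281e-02]), 'joint_vel': array([ 5.31184973e-04, -2.25540635e-04,  7.20359851e-04, -1.01312375e-05,
        1.31904606e-03,  4.04995290e-04]), 'joint_efforts': array([-2.50283803e-03, -5.02118325e+01, -3.56877458e+01,  7.25441356e-02,
        2.91525666e-02, -1.88756994e-04]), 'tool_pos': array([224.71027965, 635.68852887, 214.30098842]), 'tcp_rot': array([-0.53107489, -3.09594065,  0.00338618]), 'force': array([ 0.36254458,  0.21412624, -0.72842306]), 'ft_torque': array([-0.00177452,  0.06732277,  0.02826068]), 'finger_force': 0.0, 'grip_width': 0.9963046461792809} 18.700000000000003
scene {'fovy': 56.477900007905944, 'cx': 276.64020152754466, 'cy': 209.49526651496632, 'rvec': array([ 0.80708535,  2.56833502, -1.09862885]), 'tvec': array([ 543.27091536, -138.77002495, 1251.84801883])}
side {'fovy': 47.53377454346477, 'cx': 280.2863073374521, 'cy': 204.0125559686362, 'rvec': array([ 2.04424168, -0.72011636,  0.38300674]), 'tvec': array([-549.83794586,  224.68733816,  927.7432329 ])}
wrist {'fovy': 65.70646984690485, 'cx': 278.81560820561674, 'cy': 208.48421911197156, 'T_tool_cam': array([[ 5.65565955e-05, -9.47092351e-01, -3.20961174e-01,
         8.43460885e+01],
       [ 9.99999866e-01,  2.18428923e-04, -4.68330087e-04,
         5.22394505e-01],
       [ 5.13659046e-04, -3.20961104e-01,  9.47092237e-01,
        -1.69050958e+02],
       [ 0.00000000e+00,  0.00000000e+00,  0.00000000e+00,
         1.00000000e+00]])}
```

View pics/scene0.png

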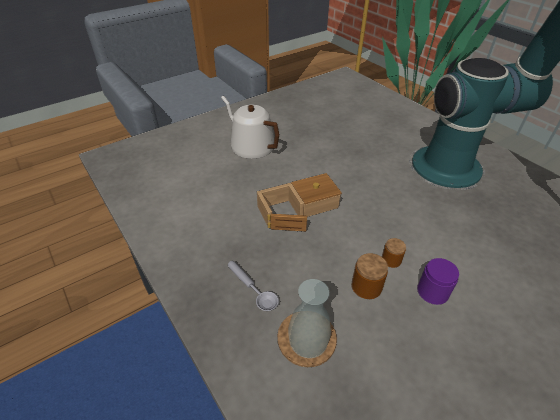

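View pics/side0.png

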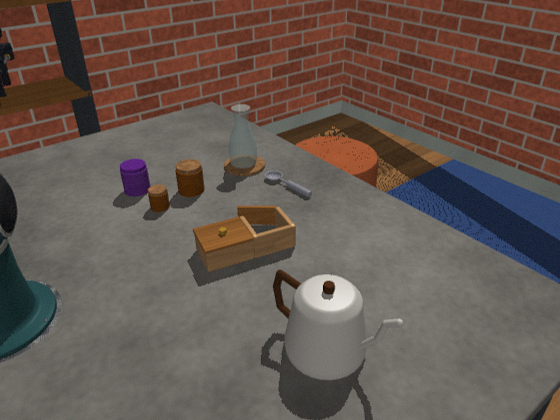

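View pics/wrist0.png

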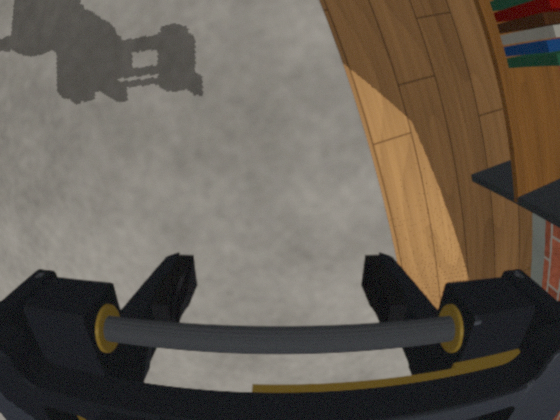

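Scene view: the kettle is at (252,130) and the box has its bay at (282,205) and compartment at (318,192), with the flap ajar at about (288,222). The scoop is at (255,287) and the carafe at (310,325). Candidates for the jar are large amber (370,275), small amber (394,252) and purple (437,281). The large amber one fits: it isn't purple and it is the larger of the amber pair. The side view agrees, and the wrist view shows only table. I'll confirm with one enlarged crop covering the jars and the box.

```bash
cat > h.py <<'E'
import numpy as np, cv2
from bench import robot, imaging
from scipy.spatial.transform import Rotation as R
def K(c):
    f=210/np.tan(np.radians(c["fovy"])/2); return np.array([[f,0,c["cx"]],[0,f,c["cy"]],[0,0,1]])
def ray(c,uv):
    """origin, direction in world of pixel uv (fixed cameras)"""
    M=R.from_rotvec(c["rvec"]).as_matrix(); d=M.T@np.linalg.solve(K(c),[*uv,1.]); return -M.T@c["tvec"],d
def onz(c,uv,z):
    o,d=ray(c,uv); return (o+d*(z-o[2])/d[2])[:2]
def proj(c,P):
    return cv2.projectPoints(np.atleast_2d(np.asarray(P,float)),c["rvec"],c["tvec"],K(c),None)[0][:,0]
E
python3 - <<'E'
from h import *
a=cv2.imread("pics/scene0.png");b=cv2.imread("pics/side0.png")
def crop(im,x0,y0,w,h,s): return cv2.resize(im[y0:y0+h,x0:x0+w],None,fx=s,fy=s,interpolation=cv2.INTER_CUBIC)
A=crop(a,250,165,200,140,4); cv2.imwrite("pics/cA.png",A)
B=crop(b,110,150,200,125,4); cv2.imwrite("pics/cB.png",B)
E
```

```text
(no output)
```

View pics/cA.png

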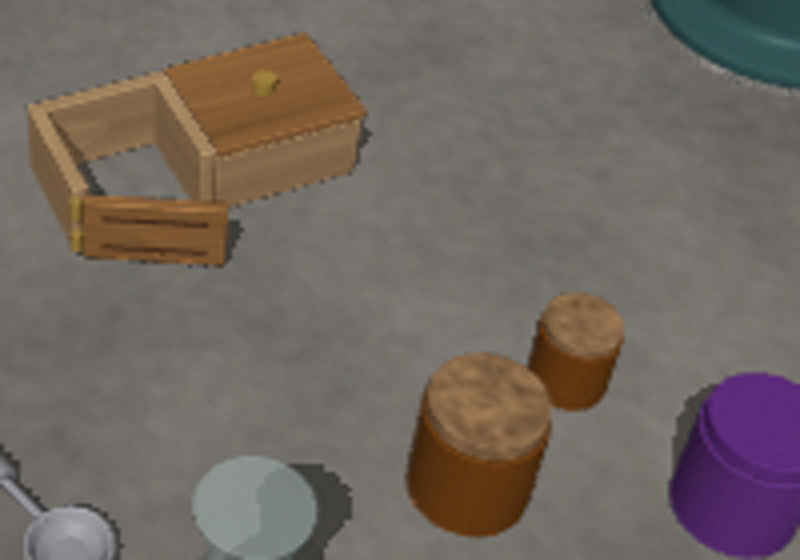

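View pics/cB.png

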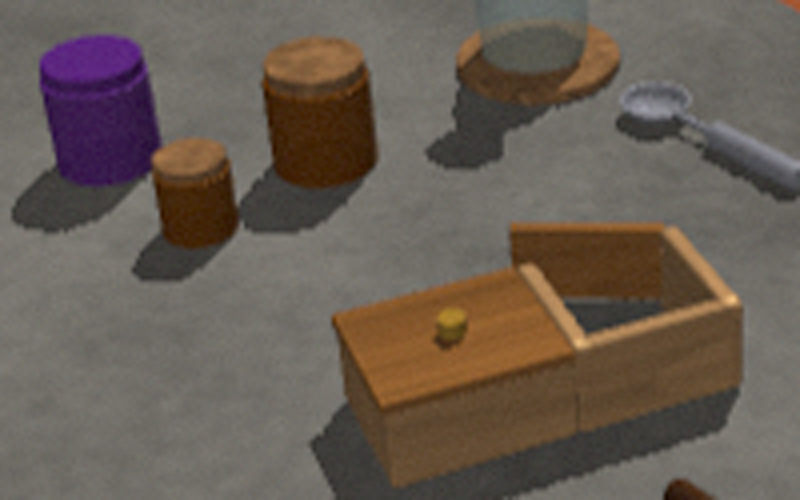

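The crop confirms it: the jar is the large amber one, lid centre at crop (489,405), beside the small amber one at (578,322) and the purple one. Next I'll fit the box pose, flap angle and object positions.

```bash
cat > fit.py <<'E'
from h import *
from scipy.optimize import least_squares
S=imaging.camera("scene");D=imaging.camera("side")
a=lambda p:np.array(p)/4+(250,165)-.4
b=lambda p:np.array(p)/4+(110,150)-.4
obs=[(S,a((28,105)),(52,52,60)),(S,a((165,73)),(52,-52,60)),(S,a((307,33)),(52,-164,60)),(S,a((366,115)),(-40,-164,60)),(S,a((217,155)),(-40,-52,60)),(S,a((357,168)),(-40,-164,0)),
(D,b((335,320)),(-40,-164,60)),(D,b((385,405)),(52,-164,60)),(D,b((578,350)),(52,-52,60)),(D,b((740,300)),(52,52,60)),(D,b((668,228)),(-40,52,60)),(D,b((395,485)),(52,-164,0)),(D,b((740,385)),(52,52,0))]
def W(p,P):
    c,s=np.cos(p[2]),np.sin(p[2]); return np.array([p[0]+c*P[0]-s*P[1],p[1]+s*P[0]+c*P[1],P[2]])
tips=[(S,a((228,207))),(D,b((511,227)))]
def tip(p): return W(p,(-41-95*np.sin(p[3]),45-95*np.cos(p[3]),56))
def res(p):
    return np.concatenate([proj(c,W(p,P))[0]-u for c,u,P in obs]+[proj(c,tip(p))[0]-u for c,u in tips])
r=least_squares(res,[600,0,-1.57,.4],loss="soft_l1",x_scale=[10,10,.1,.1])
print("box",r.x.round(3)); print(res(r.x).reshape(-1,2).round(1).tolist())
print("tip",tip(r.x).round(1),"hinge",W(r.x,(-41,45,0)).round(1))
# top discs
print("jar",onz(S,a((489,405)),82),onz(D,b((316,63)),82))
print("jar bottoms front", onz(S,a((470,533)),0), onz(D,b((325,184)),0))
print("small",onz(S,a((581,325)),55),onz(D,b((191,157)),55),"purple",onz(S,a((758,415)),82),onz(D,b((94,60)),82))
print("kettle",onz(S,(251,107),150),onz(D,(329,287),150))
print("carafe",onz(S,(314,291),175),onz(D,(241,110),175),"trivet",onz(S,(307,339),10))
print("scoop",onz(S,(232,264),10),onz(S,(268,300),10))
E
python3 fit.py
```

```text
box [ 5.61807e+02 -1.24984e+02 -1.79600e+00  4.94000e-01]
[[-0.7, 0.4], [-0.2, -0.7], [-0.2, -0.1], [0.4, -1.2], [0.5, -0.7], [0.3, 1.5], [-0.9, -1.5], [-0.6, 0.0], [0.0, -0.3], [1.6, 0.1], [2.2, -1.6], [-0.5, 1.7], [1.3, -0.2], [0.5, -0.1], [-0.4, -0.2]]
tip [543.3 -32.5  56. ] hinge [614.8 -95.    0. ]
jar [539.60440975 191.01255184] [534.61219954 182.99812337]
jar bottoms front [557.36793673 212.71342561] [521.29664686 165.33373825]
small [432.53895623 166.49525951] [430.78925169 167.37548497] purple [424.15112061 280.0342392 ] [420.44172695 282.25050942]
kettle [ 449.10669249 -446.1809428 ] [ 445.60126892 -452.72171522]
carafe [730.09822172 216.08532545] [739.35238452 223.49622217] trivet [736.55586081 217.7396179 ]
scoop [765.24986748 -42.34241456] [750.31661423  93.01236182]
```

```bash
cat >> h.py <<'E'
BOX=[562.,-125.,-1.796]
def b2w(x,y,p=None):
    p=p or BOX; c,s=np.cos(p[2]),np.sin(p[2]); return np.array([p[0]+c*x-s*y,p[1]+s*x+c*y])
def w2b(x,y):
    c,s=np.cos(BOX[2]),np.sin(BOX[2]); d=np.array([x,y])-BOX[:2]; return np.array([c*d[0]+s*d[1],-s*d[0]+c*d[1]])
def where():
    s=robot.get_state(); m=R.from_rotvec(s["tcp_rot"]).as_matrix(); y=m[:,1]
    yaw=np.arctan2(y[1],y[0]); t=(BOX[2]+np.pi/2-yaw+np.pi/2)%np.pi-np.pi/2
    print("t",round(s["clock"],2),"tcp",s["tool_pos"].round(1),"box",w2b(*s["tool_pos"][:2]).round(1),"z-axis",m[:,2].round(3),"turn so y||box y",round(t,3),"q6",round(s["q"][5],2),"F",s["force"].round(1),"w",round(s["grip_width"],3),"ff",round(s["finger_force"],1))
    return s
def goto(*pts):
    s=robot.get_state()
    for x,y,z in pts: print((x,y,z),"-> shift cm",((np.r_[b2w(x,y),z]-s["tool_pos"])/10).round(2))
E
python3 -c "
from h import *
where(); goto((-40,0,215),(0,0,215))"
```

```text
t 0.25 tcp [224.8 636.1 215. ] box [-666.6 -498.6] z-axis [-0.    -0.001 -1.   ] turn so y||box y -1.456 q6 -0.04 F [-0.2 -0.  -0. ] w 1.0 ff 0.0
(-40, 0, 215) -> shift cm [ 34.61 -72.21   0.  ]
(0, 0, 215) -> shift cm [ 33.72 -76.11   0.  ]
```

```bash
python3 -m inch '[[[2.2,-5,0,-0.1],[4.5,-10,0,-0.2],[6.7,-15,0,-0.3],[9,-20,0,-0.4],[11.2,-25,0,-0.5]]]' 0 20
python3 -m inch '[[[2.2,-5,0,-0.1],[4.5,-10,0,-0.2],[6.7,-15,0,-0.3],[9,-20,0,-0.4],[11.2,-25,0,-0.5]]]'
python3 -m inch '[[[2.5,-5,0,-0.1],[5,-10,0,-0.2],[7.4,-14,0,-0.3],[9.8,-18,0,-0.4],[11.7,-22.2,0,-0.456]]]'
python3 - <<'E'
from h import *
where(); goto((-40,0,215))
s=robot.get_state(); c=imaging.camera("wrist"); cv2.imwrite("pics/w1.png",c["pixels"][:,:,::-1])
np.savez("w1.npz",pos=s["tool_pos"],rot=s["tcp_rot"])
E
```

```text
clock: 0.88
tool_pos: [337.5, 384.8, 215.7]
tcp_rot: [1.285, 2.866, 0.001]
force: [0.8, 0.6, 0.9]
grip_width: 0.457
finger_force: 0.0
clock: 1.5
tool_pos: [449.5, 134.7, 215.9]
tcp_rot: [1.954, 2.459, 0.001]
force: [0.5, 0.1, 0.5]
grip_width: 0.006
finger_force: 0.0
clock: 2.12
tool_pos: [566.7, -87.1, 215.6]
tcp_rot: [2.459, 1.955, 0.001]
force: [0.3, -0.6, -0.5]
grip_width: 0.002
finger_force: 0.0
t 2.12 tcp [566.7 -87.1 215.6] box [-38.   -3.9] z-axis [ 0.  0. -1.] turn so y||box y 0.002 q6 0.03 F [ 0.3 -0.6 -0.5] w 0.002 ff 0.0
(-40, 0, 215) -> shift cm [ 0.42  0.11 -0.06]
```

View pics/w1.png

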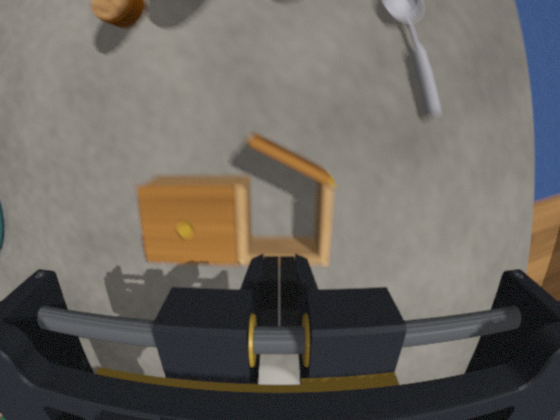

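The wrist view shows the compartment at (190,220), the bay at (285,225) and the flap from (331,180) to (252,136). I'll enlarge it once to refine the box pose.

```bash
python3 -c "
import cv2
a=cv2.imread('pics/w1.png')[125:275,135:345];cv2.imwrite('pics/w1c.png',cv2.resize(a,None,fx=3.8,fy=3.8,interpolation=cv2.INTER_CUBIC))"
```

```text
(no output)
```

View pics/w1c.png

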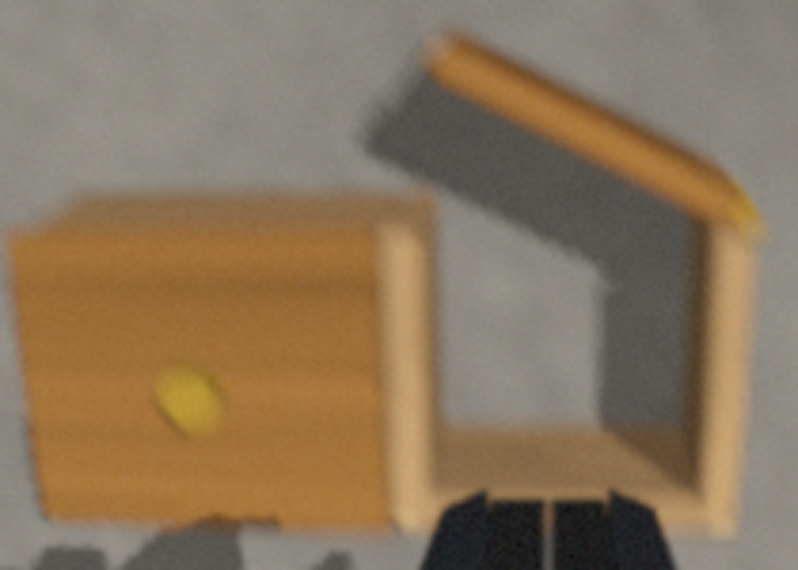

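```bash
cat >> h.py <<'E'
def wproj(c,pos,rot,P):
    T=c["T_tool_cam"]; m=R.from_rotvec(rot).as_matrix()
    t=m.T@(np.asarray(P,float)-pos); q=T[:3,:3].T@(t-T[:3,3])
    f=K(c)[0,0]; th=np.arctan2(np.hypot(q[0],q[1]),q[2]); k=f*th/np.hypot(q[0],q[1])
    return np.array([c["cx"]+k*q[0],c["cy"]+k*q[1]])
E
cat > fit2.py <<'E'
from fit import *
C=imaging.camera("wrist"); n=np.load("w1.npz")
w=lambda p:np.array(p)/3.8+(135,125)-.4
ow=[((12,235),(-40,-164,60)),((45,517),(52,-164,60)),((378,226),(-40,-52,60)),((426,228),(-40,-40,60)),((708,230),(-40,40,60)),((738,535),(52,52,60)),((398,530),(52,-52,60))]
def resw(p): return np.concatenate([wproj(C,n["pos"],n["rot"],W(p,P))-w(u) for u,P in ow]+[wproj(C,n["pos"],n["rot"],tip(p))-w((435,75))])
rw=least_squares(resw,r.x,loss="soft_l1",x_scale=[10,10,.1,.1]); print("wrist",rw.x.round(3)); print(resw(rw.x).reshape(-1,2).round(1).tolist())
rj=least_squares(lambda p:np.r_[res(p),resw(p)],r.x,loss="soft_l1",x_scale=[10,10,.1,.1]); print("joint",rj.x.round(3))
E
python3 fit2.py | tail -3
```

```text
wrist [ 5.63323e+02 -1.28066e+02 -1.80600e+00  4.53000e-01]
[[-1.8, -0.6], [0.2, -0.1], [1.1, 1.2], [-0.1, 0.6], [2.9, 0.7], [0.8, -1.1], [-1.0, -0.1], [-3.1, -0.5]]
joint [ 5.62622e+02 -1.27333e+02 -1.80400e+00  4.59000e-01]
```

```bash
sed -i 's/^BOX=.*/BOX=[562.8,-127.3,-1.803]/' h.py; python3 -c "
from h import *
where(); goto((-5,0,215),(-5,0,35),(-80,0,35),(-105,15,35),(-115,30,35),(-115,41,35))"
```

```text
t 2.33 tcp [565.7 -86.  215.2] box [-40.8  -6.6] z-axis [-0.001  0.001 -1.   ] turn so y||box y -0.006 q6 0.03 F [-0.   0.4 -0.4] w 0.007 ff 0.0
(-5, 0, 215) -> shift cm [-0.18 -3.64 -0.02]
(-5, 0, 35) -> shift cm [ -0.18  -3.64 -18.02]
(-80, 0, 35) -> shift cm [  1.55   3.66 -18.02]
(-105, 15, 35) -> shift cm [  3.58   5.75 -18.02]
(-115, 30, 35) -> shift cm [  5.27   6.37 -18.02]
(-115, 41, 35) -> shift cm [  6.34   6.12 -18.02]
```

```bash
python3 -m inch '[[[-0.2,-3.6,0,0],[-0.2,-3.6,-5,0],[-0.2,-3.6,-10,0],[-0.2,-3.6,-15,0],[-0.2,-3.6,-18,0]]]'
python3 -m inch '[[[0.4,2.4,0,0],[1,4.8,0,0],[1.7,7.3,0,0],[2.7,8.3,0,0],[3.8,9.4,0,0]]]'
python3 -m inch '[[[0.8,0.3,0,0],[1.6,0.6,0,0],[2.2,0.5,0,0],[2.7,0.4,0,0],[2.7,0.4,0,0]]]'
python3 -c "
from h import *
where()
c=imaging.camera('scene');cv2.imwrite('pics/s2.png',cv2.resize(c['pixels'][130:300,200:430,::-1],None,fx=3.4,fy=3.4))"
```

```text
clock: 2.95
tool_pos: [561.5, -119.4, 32.9]
tcp_rot: [-2.452, -1.958, 0.003]
force: [-0.0, -0.4, 0.7]
grip_width: 0.004
finger_force: 0.0
clock: 3.58
tool_pos: [602.4, -26.5, 35.9]
tcp_rot: [2.455, 1.959, 0.0]
force: [0.1, -0.5, 0.6]
grip_width: 0.006
finger_force: 0.0
clock: 4.2
tool_pos: [629.3, -24.1, 35.5]
tcp_rot: [2.457, 1.957, -0.0]
force: [0.1, 0.3, -0.7]
grip_width: 0.005
finger_force: 0.0
t 4.2 tcp [629.3 -24.1  35.5] box [-115.7   40.9] z-axis [ 0. -0. -1.] turn so y||box y -0.007 q6 0.15 F [ 0.1  0.3 -0.7] w 0.005 ff 0.0
```

View pics/s2.png

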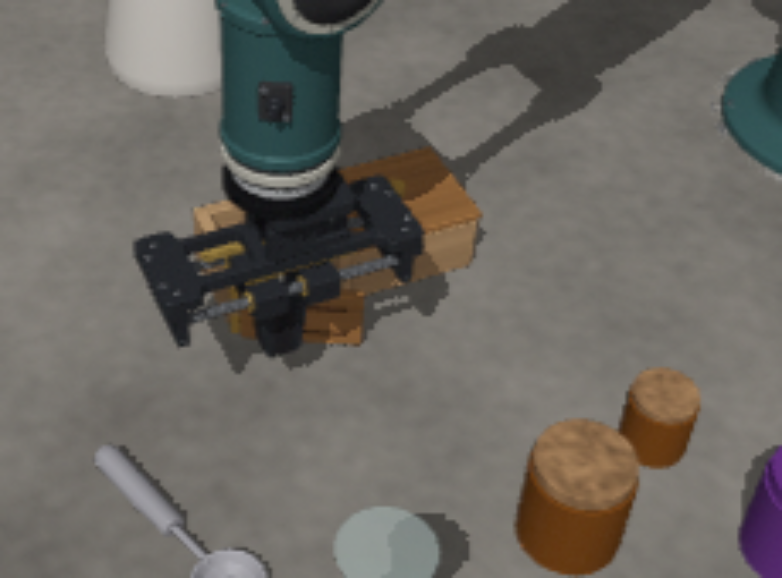

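The crop shows the finger at about (280,345) and a brown panel still at (305–365, 290–345). It doesn't look swung, so I'll check by projecting the flap at several angles.

```bash
python3 - <<'E'
from h import *
s=where(); S=imaging.camera('scene')
f=lambda P:((proj(S,P)[0]-(200,130))*3.4).round()
print("tcp",f(s["tool_pos"]))
for a in (.46,1.,1.4,1.7):
    h=b2w(-41,45); t=b2w(-41-95*np.sin(a),45-95*np.cos(a)); print(a,f([*h,56]),f([*t,56]),f([*t,4]))
w=imaging.camera('wrist');cv2.imwrite('pics/w2.png',w['pixels'][:,:,::-1])
E
```

```text
t 4.25 tcp [628.9 -24.   35.5] box [-115.7   40.6] z-axis [-0.  0. -1.] turn so y||box y -0.007 q6 0.15 F [-0.2 -1.1 -0.4] w 0.006 ff 0.0
tcp [279. 366.]
0.46 [237. 283.] [361. 290.] [358. 337.]
1.0 [237. 283.] [341. 335.] [338. 382.]
1.4 [237. 283.] [304. 361.] [302. 408.]
1.7 [237. 283.] [267. 372.] [267. 419.]
```

View pics/w2.png

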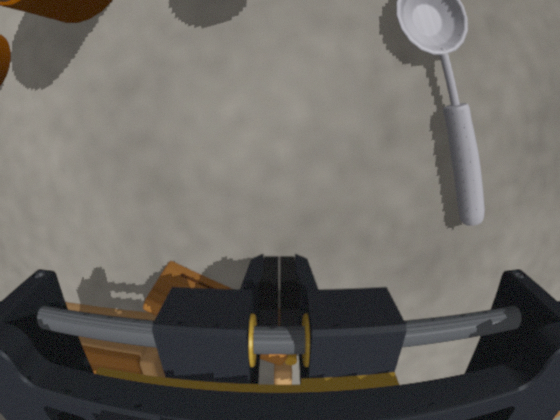

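```bash
python3 - <<'E'
from h import *
s=robot.get_state(); w=imaging.camera('wrist')
for a in (.46,.6,.8,1.,1.2,1.7):
    t=b2w(-41-95*np.sin(a),45-95*np.cos(a)); to=b2w(-41-95*np.sin(a)-10*np.cos(a),45-95*np.cos(a)+10*np.sin(a)); print(a,[wproj(w,s["tool_pos"],s["tcp_rot"],[*p,56]).round() for p in (t,to)])
print("tcp",wproj(w,s["tool_pos"],s["tcp_rot"],s["tool_pos"]))
goto((-5,0,35))
E
python3 -m inch '[[[0,0,5,0],[-2,-3,8,0],[-4,-6,8,0],[-6.5,-9.4,8,0],[-6.5,-9.4,4,0]]]'
python3 -m inch '[[[0,0,-4,0],[0,0,-4,0]]]'
python3 -c "
from h import *
where();goto((-5,0,33),(-40,0,33))
c=imaging.camera('scene');cv2.imwrite('pics/s3.png',cv2.resize(c['pixels'][130:300,200:430,::-1],None,fx=3.4,fy=3.4))"
```

```text
0.46 [array([146., 312.]), array([150., 301.])]
0.6 [array([153., 298.]), array([159., 286.])]
0.8 [array([168., 278.]), array([179., 267.])]
1.0 [array([192., 260.]), array([206., 251.])]
1.2 [array([222., 246.]), array([240., 240.])]
1.7 [array([314., 236.]), array([333., 239.])]
tcp [279.75070511 252.57187535]
(-5, 0, 35) -> shift cm [-6.47 -9.87 -0.05]
clock: 5.03
tool_pos: [565.9, -120.5, 79.1]
tcp_rot: [2.454, 1.95, 0.007]
force: [0.3, 0.1, 0.1]
grip_width: 0.006
finger_force: 0.0
clock: 5.28
tool_pos: [560.1, -116.8, 32.3]
tcp_rot: [-2.452, -1.954, 0.008]
force: [0.8, -0.7, -0.1]
grip_width: 0.006
finger_force: 0.0
t 5.28 tcp [ 560.1 -116.8   32.3] box [-9.6 -5. ] z-axis [-0.008  0.002 -1.   ] turn so y||box y -0.007 q6 -0.02 F [ 0.8 -0.7 -0.1] w 0.006 ff 0.0
(-5, 0, 33) -> shift cm [ 0.39 -0.56  0.07]
(-40, 0, 33) -> shift cm [1.19 2.85 0.07]
```

View pics/s3.png

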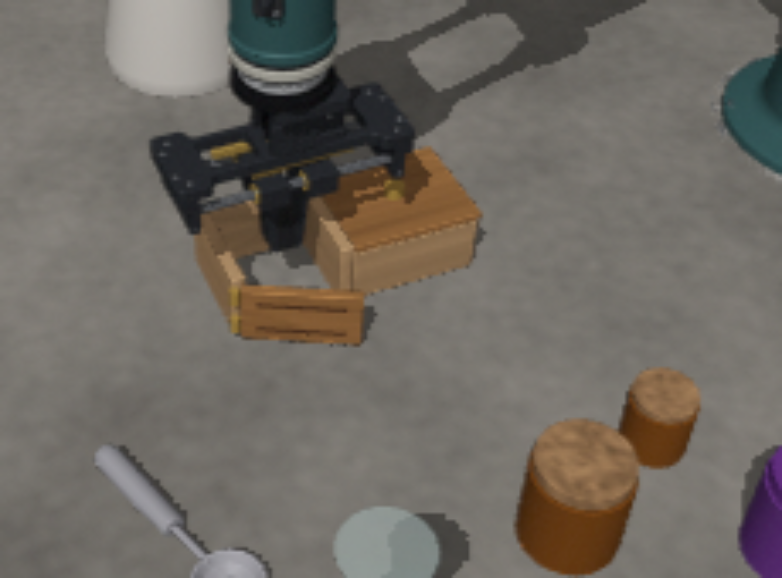

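All 10 views are used, so from here I'll measure numerically. That last one shows the flap unmoved, from (238,290) to (363,345), and the finger over the bay at (285,245). The earlier sweep evidently didn't engage it. I'll check the fingertip's real height from pixels, then sweep slowly.

```bash
python3 - <<'E'
from h import *
s=where()
for n in ("scene","side"):
    S=imaging.camera(n); im=S["pixels"].astype(int)
    u,v=proj(S,s["tool_pos"])[0]; print(n,"tcp px",u.round(1),v.round(1),"z60:",proj(S,s["tool_pos"]+[0,0,30])[0].round(1))
    g=im.sum(2); x0,y0=int(u),int(v)
    for y in range(y0-16,y0+8,2): print(y," ".join("%3d"%q for q in g[y,x0-12:x0+14:2]))
E
```

```text
t 5.33 tcp [ 562.3 -117.2   34.5] box [-9.7 -2.8] z-axis [-0.004  0.001 -1.   ] turn so y||box y -0.007 q6 -0.02 F [ 0.1 -0.  -0.2] w 0.007 ff 0.0
scene tcp px 282.0 206.8 z60: [282.1 198.6]
190 251 232 321  95  92  87  69  51  56  83 187 247 249
192 221 220 276  73  59  75  53  51  56  66 179 192 245
194 216 217 221  77  62  71  60  55  62  90 184 193 388
196 246 240 234 112 102  73  77  79  96 106 182 190 281
198 230 230 228 139  99  96  85  80  85 114 189 182 287
200 230 236 219 225  96  96  80  81  87 168 193 187 273
202 228 227 234 241 171  96  85 125 158 200 191 195 267
204 241 234 219 176 337 353 332 205 199 199 203 188 280
206 201 201 338 341 336 345 361 236 208 205 197 269 276
208 257 206 362 355 347 345 350 327 203 353 351 352 281
210 406 203 338 362 361 358 345 338 352 345 347 354 321
212 365 224 202 342 358 354 338 338 357 370 364 352 359
side tcp px 264.4 226.2 z60: [264.1 215.7]
210 195 188 176  49  71  56  74  53  70  67 109 187 218
212 180 157 183  74  68  68  61  78  70  73 124 187 194
214 179 180 194  46  68  71  64  55  57  58 142 187 200
216 194 198 191 153  50  66  72  59  55  64 157 181 203
218 192 197 193 187  93  53  40  55  57 112 188 188 210
220 194 185 191 190 178 111 118 147 173 181 181 179 210
222 188 185 190 185 174 177 186 182 178 175 191 191 193
224 260 259 251 248 248 201 214 174 222 175 227 175 213
226 181 176 174 193 182 195 190 192 182 180 181 188 196
228 209 194 181 196 195 196 191 190 192 195 192 252 345
230 237 204 199 189 191 189 183 181 197 189 225 379 419
232 252 216 180 189 205 209 212 228 225 252 247 258 266
```

The fingertip shows 4–6 px above its projection in both cameras, so it is really about 15 mm higher than reported. The first sweep must have passed over the flap's edge. I'll go lower and re-measure.

```bash
cat >> h.py <<'E'
def tipz():
    s=where()
    for n in ("scene","side"):
        c=imaging.camera(n); g=c["pixels"].astype(int).sum(2); best=None
        for z in np.arange(-20,80,2.):   # walk down the finger's centre line
            u,v=proj(c,[*s["tool_pos"][:2],s["tool_pos"][2]+60-z])[0]
            p=g[int(round(v)),int(round(u))-1:int(round(u))+2].mean()
            if p>140: best=60-z; break
        print(n,"tip starts above TCP by",best)
E
python3 -m inch '[[[0.8,-0.4,0,0],[0.8,-0.4,-1,0],[0.8,-0.4,-1.5,0],[0.8,-0.4,-1.5,0],[0.8,-0.4,-1.5,0]]]'
python3 -c "
from h import *
tipz()"
```

```text
clock: 6.05
tool_pos: [571.8, -121.5, 20.4]
tcp_rot: [-2.456, -1.958, 0.0]
force: [-0.4, -0.3, -0.2]
grip_width: 0.009
finger_force: 0.0
t 6.05 tcp [ 571.8 -121.5   20.4] box [-7.7  7.4] z-axis [-0.  0. -1.] turn so y||box y -0.007 q6 -0.03 F [-0.4 -0.3 -0.2] w 0.009 ff 0.0
scene tip starts above TCP by 16.0
side tip starts above TCP by 16.0
```

```bash
python3 -m inch '[[[0,0,-0.5,0],[0,0,-1,0],[0,0,-1.2,0],[0,0,-1.2,0]]]'
python3 -m inch '[[[0,0,-0.2,0],[0,0,-0.4,0],[0,0,-0.4,0],[0,0,-0.4,0]]]'
python3 -c "
from h import *
tipz()"
```

```text
clock: 6.65
tool_pos: [571.7, -121.5, 8.2]
tcp_rot: [-2.456, -1.958, 0.001]
force: [-0.7, -0.3, -0.3]
grip_width: 0.006
finger_force: 0.0
clock: 7.15
tool_pos: [572.0, -121.6, 4.6]
tcp_rot: [2.457, 1.958, 0.0]
force: [0.2, 0.2, -0.3]
grip_width: 0.009
finger_force: 0.0
t 7.15 tcp [ 572.  -121.6    4.6] box [-7.6  7.6] z-axis [ 0.  0. -1.] turn so y||box y -0.007 q6 -0.03 F [ 0.2  0.2 -0.3] w 0.009 ff 0.0
scene tip starts above TCP by 12.0
side tip starts above TCP by 18.0
```

```bash
python3 -c "
from h import *
goto((-50,5,5),(-75,5,5),(-95,12,5),(-108,22,5),(-115,32,5),(-115,42,5))"
```

```text
(-50, 5, 5) -> shift cm [0.71 4.18 0.03]
(-75, 5, 5) -> shift cm [1.29 6.62 0.03]
(-95, 12, 5) -> shift cm [2.43 8.4  0.03]
(-108, 22, 5) -> shift cm [3.7  9.44 0.03]
(-115, 32, 5) -> shift cm [4.83 9.89 0.03]
(-115, 42, 5) -> shift cm [5.81 9.66 0.03]
```

```bash
cat >> h.py <<'E'
def flap():
    """flap angle: best match of the orange panel's projected outline against the scene+side colours"""
    a=np.arange(0,1.91,.05); tot=np.zeros(len(a))
    for n in ("scene",):
        c=imaging.camera(n); im=c["pixels"][:,:,::-1].copy(); hsv=cv2.cvtColor(im,cv2.COLOR_BGR2HSV)
        m=((hsv[...,0]>5)&(hsv[...,0]<22)&(hsv[...,1]>135)).astype(float)
        for i,t in enumerate(a):
            P=[]
            for r,o in ((8,0),(8,10),(95,10),(95,0)):
                for z in (4,56):
                    P.append([*b2w(-41-r*np.sin(t)-o*np.cos(t),45-r*np.cos(t)+o*np.sin(t)),z])
            h=cv2.convexHull(proj(c,P).astype(np.float32)).round().astype(np.int32); k=np.zeros(m.shape,np.uint8); cv2.fillPoly(k,[h],1)
            tot[i]+=m[k>0].sum()*2-k.sum()
    o=np.argsort(-tot)[:4]; print("flap",a[o].round(2),tot[o])
E
python3 -c "
from h import *
flap()"
python3 -m inch '[[[0.4,2.1,0,0],[0.7,4.2,0,0],[1,5.4,0,0],[1.3,6.6,0,0],[1.3,6.6,0,0]]]'
python3 -c "
from h import *
where();flap()"
```

```text
flap [0.45 0.4  0.5  0.55] [453. 441. 430. 401.]
clock: 7.92
tool_pos: [585.2, -54.2, 4.5]
tcp_rot: [-2.455, -1.96, -0.001]
force: [0.4, -0.3, -0.1]
grip_width: 0.004
finger_force: 0.0
t 7.92 tcp [585.2 -54.2   4.5] box [-76.3   5. ] z-axis [ 0.  0. -1.] turn so y||box y -0.009 q6 0.09 F [ 0.4 -0.3 -0.1] w 0.004 ff 0.0
flap [1.1  1.15 1.05 1.  ] [352. 331. 322. 287.]
```

The flap estimator works, and the flap is following the finger.

```bash
python3 -m inch '[[[1.1,1.8,0,0],[2.4,2.8,0,0],[3.5,3.3,0,0],[4.5,3,0,0],[4.5,3,0,0]]]'
python3 -c "
from h import *
where();flap()"
```

```text
clock: 8.6
tool_pos: [631.4, -25.9, 4.8]
tcp_rot: [2.456, 1.957, 0.002]
force: [0.3, 0.8, -0.1]
grip_width: 0.006
finger_force: 0.0
t 8.6 tcp [631.4 -25.9   4.8] box [-114.4   43.5] z-axis [ 0.001 -0.    -1.   ] turn so y||box y -0.007 q6 0.14 F [ 0.3  0.8 -0.1] w 0.006 ff 0.0
flap [1.85 1.8  1.9  1.75] [ -45.  -54. -100. -109.]
```

```bash
python3 -m inch '[[[-1,0.2,0,0],[-2,0.5,0,0],[-2,0.5,5,0],[-2,2.5,11,0],[-3,7,16,0]]]' 1
cat >> h.py <<'E'
def jar(guess,views=("scene","side"),win=60):
    """jar centre: cylinder silhouettes against warm-colour masks"""
    from scipy.optimize import minimize
    an=np.linspace(0,2*np.pi,40,endpoint=False); ms=[]
    for n in views:
        c=imaging.camera(n); hsv=cv2.cvtColor(c["pixels"],cv2.COLOR_RGB2HSV)
        m=((hsv[...,0]>4)&(hsv[...,0]<24)&(hsv[...,1]>85)).astype(np.uint8)
        nl,lab,st,_=cv2.connectedComponentsWithStats(m); u,v=proj(c,[*guess,35])[0]
        l=lab[int(v),int(u)]; ms.append((c,(lab==l).astype(np.uint8),st[l]))
        print(n,"component",st[l])
    def cost(p):
        s=0
        for c,m,_ in ms:
            P=[[p[0]+r*np.cos(t),p[1]+r*np.sin(t),z] for r,z in ((36,0),(36,70),(34,82)) for t in an]
            h=cv2.convexHull(proj(c,P).astype(np.float32)); k=np.zeros((420*4,560*4),np.uint8); cv2.fillPoly(k,[(h*4).round().astype(np.int32)],255)
            k=cv2.resize(k,(560,420),interpolation=cv2.INTER_AREA)/255.; s+=np.abs(k-m).sum()
        return s
    r=minimize(cost,guess,method="Nelder-Mead",options=dict(initial_simplex=[guess,np.add(guess,(10,0)),np.add(guess,(0,10))])); print("jar",r.x.round(1),"box",w2b(*r.x).round(1),"cost",round(r.fun)); return r.x
E
python3 -c "
from h import *
where();flap();jar((537,187));jar((537,187),('scene',));jar((537,187),('side',))"
```

```text
clock: 9.28
tool_pos: [600.9, 39.8, 162.6]
tcp_rot: [2.458, 1.954, 0.003]
force: [0.9, -0.7, -0.7]
grip_width: 0.548
finger_force: 0.0
t 9.28 tcp [600.9  39.8 162.6] box [-171.4   -1.4] z-axis [ 0.002 -0.    -1.   ] turn so y||box y -0.005 q6 0.25 F [ 0.9 -0.7 -0.7] w 0.548 ff 0.0
flap [1.85 1.8  1.75 1.9 ] [ 57.  50.  -3. -12.]
scene component [ 352  238   54   61 1814]
side component [175 159  29  39 914]
jar [535.3 189.1] box [-301.6  -99.6] cost 616
scene component [ 352  238   54   61 1816]
jar [534.6 189.1] box [-301.4 -100.2] cost 563
side component [176 159  28  39 916]
jar [536.2 189.4] box [-302.1  -98.8] cost 48
```

```bash
cat > fit3.py <<'E'
from fit2 import *
def rr(q):
    p=q[:4]; pos=n["pos"]+q[4:7]
    wr=np.concatenate([wproj(C,pos,n["rot"],W(p,P))-w(u) for u,P in ow]+[wproj(C,pos,n["rot"],tip(p))-w((435,75))])
    return np.r_[res(p),wr*1.5]
q=least_squares(rr,[*r.x,0,0,0],loss="soft_l1",x_scale=[10,10,.1,.1,10,10,10]); print("free tool offset",q.x.round(3)); print((rr(q.x)[-16:]/1.5).reshape(-1,2).round(1).tolist())
E
python3 fit3.py | tail -2
```

```text
3.87200e+00  2.91200e+00]
[[-1.0, -0.1], [1.1, -0.3], [1.0, 1.4], [-0.2, 0.9], [2.1, 0.8], [0.2, -1.7], [-0.9, -0.6], [-3.1, -0.6]]
```

```bash
python3 -m inch '[[[0,0,-2,0],[0,0,-6,0],[0,0,-6,0],[0,0,-6,0],[0,0,-6,0]]]' 0
python3 -m inch '[[[0,0,0,0],[0,0,0,0],[0,0,0,0]]]' >/dev/null
python3 - <<'E'
from h import *
tipz(); s=robot.get_state()
for n in ("scene","side"):
    c=imaging.camera(n); g=c["pixels"].astype(int).sum(2); out=[]
    for z in range(0,120,6):
        u,v=proj(c,s["tool_pos"]+[0,0,z])[0]; row=g[int(round(v)),int(u)-45:int(u)+46]; d=row<150
        l=45
        while l>0 and d[l-1]: l-=1
        k=45
        while k<90 and d[k+1]: k+=1
        out.append((z,l-45,k-45,int(row[45])))
    print(n,out)
E
```

```text
clock: 10.3
tool_pos: [602.1, 40.2, 101.5]
tcp_rot: [2.456, 1.957, 0.003]
force: [0.8, -1.0, 0.5]
grip_width: 0.389
finger_force: 0.0
t 10.68 tcp [601.1  40.4 100.5] box [-172.    -1.3] z-axis [ 0.001  0.    -1.   ] turn so y||box y -0.007 q6 0.25 F [-0.   0.1 -0.7] w 0.05 ff 0.0
scene tip starts above TCP by 16.0
side tip starts above TCP by 74.0
scene [(0, 0, 0, 354), (6, 0, 0, 193), (12, -2, 0, 190), (18, -4, 6, 92), (24, -5, 7, 88), (30, -6, 7, 83), (36, -7, 8, 78), (42, -7, 8, 60), (48, -8, 7, 53), (54, -8, 8, 62), (60, -7, 8, 100), (66, -5, 10, 95), (72, -5, 17, 103), (78, -6, 5, 124), (84, -13, 3, 124), (90, -2, 5, 128), (96, -21, 0, 174), (102, -15, 17, 101), (108, -15, 17, 80), (114, -12, 20, 102)]
side [(0, 0, 0, 190), (6, 0, 0, 173), (12, 0, 0, 188), (18, -3, 1, 125), (24, -5, 5, 70), (30, -5, 7, 49), (36, -5, 7, 40), (42, -6, 7, 48), (48, -6, 7, 76), (54, -6, 7, 50), (60, -7, 7, 53), (66, -7, 7, 33), (72, 0, 7, 211), (78, -10, 8, 40), (84, -7, 13, 60), (90, -13, 2, 69), (96, -14, 6, 29), (102, -2, 17, 118), (108, 0, 0, 194), (114, -20, 10, 54)]
```

Fingers appear to end about 16 mm short of the reported TCP, while the body sits where the spec says. So a reading of z≈23 keeps the body clear of the 82 mm lid and puts the fingertips at about 39 mm. Now moving over the jar.

```bash
python3 -c "
from h import *
where();b=w2b(535.7,189.2);goto((*b,110),(*b,23))"
```

```text
t 10.88 tcp [600.8  40.3 100. ] box [-171.9   -1.6] z-axis [-0. -0. -1.] turn so y||box y -0.007 q6 0.25 F [ 0.2 -0.1 -0.3] w 0.004 ff 0.0
(np.float64(-301.7693373536444), np.float64(-99.20648685011656), 110) -> shift cm [-6.51 14.89  1.  ]
(np.float64(-301.7693373536444), np.float64(-99.20648685011656), 23) -> shift cm [-6.51 14.89 -7.7 ]
```

```bash
python3 -m inch '[[[0,0,2,0],[-2,5,3,0],[-4.5,10,3,0],[-6.5,14.9,3,0],[-6.5,14.9,3,0]]]' 1 10
python3 -m inch '[[[0,0,0,0],[0,0,0,0],[0,0,-2,0],[0,0,-4,0],[0,0,-6,0]]]'
python3 -m inch '[[[0,0,-1.5,0],[0,0,-2.5,0],[0,0,-3.2,0],[0,0,-3.7,0],[0,0,-3.7,0]]]'
python3 -c "
from h import *
where();goto((*w2b(535.7,189.2),23));flap()"
```

```text
clock: 11.5
tool_pos: [535.1, 192.4, 131.7]
tcp_rot: [-2.452, -1.964, -0.003]
force: [0.3, 0.0, 0.1]
grip_width: 0.546
finger_force: 0.0
clock: 12.12
tool_pos: [535.3, 188.1, 67.8]
tcp_rot: [-2.458, -1.956, 0.003]
force: [0.4, -0.4, -0.1]
grip_width: 0.998
finger_force: 0.0
clock: 12.75
tool_pos: [535.9, 189.4, 33.0]
tcp_rot: [2.457, 1.958, -0.0]
force: [-0.2, 0.4, 0.4]
grip_width: 1.0
finger_force: 0.0
t 12.75 tcp [535.9 189.4  33. ] box [-302.  -99.] z-axis [-0. -0. -1.] turn so y||box y -0.007 q6 0.52 F [-0.2  0.4  0.4] w 1.0 ff 0.0
(np.float64(-301.7693373536444), np.float64(-99.20648685011656), 23) -> shift cm [-0.02 -0.02 -1.  ]
flap [1.85 1.8  1.75 1.9 ] [ 59.  54.  -1. -12.]
```

Down another 1 cm, gently, then close lightly.

```bash
python3 -m inch '[[[0,0,-0.4,0],[0,0,-0.7,0],[0,0,-1,0],[0,0,-1,0]]]'
python3 -m inch '[[[0,0,0,0],[0,0,0,0],[0,0,0,0],[0,0,0,0],[0,0,0,0]]]' 0.75 8
python3 -c "
from h import *
where();flap();goto((-302,0,24),(-200,0,24),(-112,0,24))"
```

```text
clock: 13.3
tool_pos: [535.5, 189.2, 22.6]
tcp_rot: [-2.457, -1.958, 0.001]
force: [-0.1, -0.6, 0.4]
grip_width: 1.003
finger_force: 0.0
clock: 13.92
tool_pos: [536.1, 189.4, 23.2]
tcp_rot: [2.457, 1.958, 0.001]
force: [0.7, -0.2, -0.6]
grip_width: 0.815
finger_force: 8.0
t 13.93 tcp [536.1 189.4  23.2] box [-302.   -98.8] z-axis [ 0.  0. -1.] turn so y||box y -0.007 q6 0.52 F [ 0.7 -0.2 -0.6] w 0.815 ff 8.0
flap [1.85 1.8  1.75 1.9 ] [ 57.  52.  -3. -12.]
(-302, 0, 24) -> shift cm [ 9.62 -2.27  0.09]
(-200, 0, 24) -> shift cm [  7.27 -12.2    0.09]
(-112, 0, 24) -> shift cm [  5.25 -20.76   0.09]
```

```bash
python3 -m inch '[[[0.2,-0.8,0,0],[0.6,-2.4,0,0],[1.1,-4.2,0,0],[1.5,-6,0,0],[2,-8,0,0]]]'
python3 -m inch '[[[0.5,-2,0,0],[1,-4,0,0],[1.5,-6,0,0],[2,-8,0,0],[2.5,-10,0,0]]]'
python3 -m inch '[[[0.3,-1,0,0],[0.6,-2,0,0],[0.75,-2.7,0,0],[0.75,-2.7,0,0]]]'
python3 -c "
from h import *
s=where();flap();goto((-112,0,24));jar(s['tool_pos'][:2],('side',))"
```

```text
clock: 14.6
tool_pos: [556.2, 107.8, 23.2]
tcp_rot: [-2.457, -1.957, -0.0]
force: [0.4, 0.1, -3.0]
grip_width: 0.813
finger_force: 8.0
clock: 15.22
tool_pos: [581.2, 8.0, 23.1]
tcp_rot: [-2.457, -1.958, 0.0]
force: [1.0, 1.0, -0.1]
grip_width: 0.813
finger_force: 8.0
clock: 15.72
tool_pos: [588.8, -18.8, 23.0]
tcp_rot: [2.455, 1.958, -0.001]
force: [-0.1, -1.9, 2.7]
grip_width: 0.816
finger_force: 8.0
t 15.72 tcp [588.8 -18.8  23. ] box [-111.5    0.3] z-axis [ 0.001 -0.002 -1.   ] turn so y||box y -0.008 q6 0.15 F [-0.1 -1.9  2.7] w 0.816 ff 8.0
flap [1.2  1.25 1.85 1.15] [-51. -58. -61. -67.]
(-112, 0, 24) -> shift cm [-0.02  0.04  0.1 ]
side component [ 193  182  103   90 4836]
jar [585.8 -23.2] box [-106.6   -1.6] cost 3832
```

```bash
python3 -m inch '[[[0,0,0,0],[0,0,0,0],[0,0,0,0],[0,0,0,0]]]' 0.88 8
python3 -m inch '[[[0.3,1.2,0,0],[0.6,2.6,0,0],[0.97,4.1,0,0],[1.33,5.6,0,0],[1.6,6.8,0,0]]]'
python3 -m inch '[[[0,0,0,0],[0,0,0,0],[0,0,0,0],[0,0,0,0],[0,0,0,0]]]' 0.34 8
python3 -c "
from h import *
s=where();flap();goto((-152,0,23),(-50,0,23),(-41,0,23));jar((588.8,-19),('scene',));jar((588.8,-19),('side',))"
```

```text
clock: 16.32
tool_pos: [588.2, -17.5, 22.9]
tcp_rot: [-2.456, -1.958, 0.0]
force: [-0.6, 0.4, 0.4]
grip_width: 0.878
finger_force: 0.0
clock: 16.95
tool_pos: [604.7, 51.7, 23.1]
tcp_rot: [2.456, 1.959, 0.0]
force: [-0.8, -0.3, 0.5]
grip_width: 0.883
finger_force: 0.0
clock: 17.58
tool_pos: [604.4, 50.0, 23.1]
tcp_rot: [2.457, 1.957, 0.0]
force: [0.3, -0.1, 0.6]
grip_width: 0.351
finger_force: 0.0
t 17.57 tcp [604.4  50.   23.1] box [-182.1   -0.3] z-axis [ 0. -0. -1.] turn so y||box y -0.007 q6 0.27 F [ 0.3 -0.1  0.6] w 0.351 ff 0.0
flap [1.85 1.8  1.9  1.75] [ -75.  -84. -112. -137.]
(-152, 0, 23) -> shift cm [-0.66 -2.94 -0.01]
(-50, 0, 23) -> shift cm [-3.000e+00 -1.287e+01 -1.000e-02]
(-41, 0, 23) -> shift cm [-3.210e+00 -1.374e+01 -1.000e-02]
scene component [     0      0    560    420 194673]
jar [484.7 536.4] box [-627.9 -228.8] cost 192069
side component [ 193  182  102   90 4855]
jar [584.9 -22.5] box [-107.1   -2.6] cost 3823
```

```bash
python3 -m inch '[[[-0.3,-1.5,0,0],[-0.6,-2.6,0,0],[-0.85,-3.6,0,0],[-1.1,-4.6,0,0],[-1.35,-5.7,0,0]]]'
python3 -m inch '[[[-0.25,-1.1,0,0],[-0.5,-2.2,0,0],[-0.78,-3.3,0,0],[-1.02,-4.3,0,0],[-1.25,-5.3,0,0]]]'
python3 -c "
from h import *
s=where();goto((-50,0,23),(-40,0,23));flap()"
```

```text
clock: 18.35
tool_pos: [590.8, -7.3, 23.1]
tcp_rot: [-2.457, -1.958, -0.0]
force: [-0.1, 2.6, 1.2]
grip_width: 0.341
finger_force: 0.9
clock: 18.98
tool_pos: [578.2, -60.3, 23.0]
tcp_rot: [-2.457, -1.958, 0.0]
force: [0.0, 2.6, 0.2]
grip_width: 0.339
finger_force: 1.0
t 18.98 tcp [578.2 -60.3  23. ] box [-68.7  -0.5] z-axis [-0.  0. -1.] turn so y||box y -0.007 q6 0.08 F [0.  2.6 0.2] w 0.339 ff 1.0
(-50, 0, 23) -> shift cm [-0.38 -1.83 -0.  ]
(-40, 0, 23) -> shift cm [-0.61 -2.81 -0.  ]
flap [1.85 1.8  0.   0.05] [57. 54. 16. 14.]
```

```bash
python3 -m inch '[[[-0.15,-0.7,0,0],[-0.33,-1.4,0,0],[-0.49,-2.1,0,0],[-0.57,-2.5,0,0],[-0.57,-2.5,0,0]]]'
python3 -m inch '[[[-0.05,-0.2,0,0],[-0.07,-0.3,0,0],[-0.09,-0.4,0,0],[-0.09,-0.4,0,0]]]'
python3 -c "
from h import *
s=where();goto((-40,0,23),(-36,0,23));jar(b2w(0,0),('side',))"
```

```text
clock: 19.65
tool_pos: [572.5, -85.3, 23.0]
tcp_rot: [2.457, 1.958, -0.001]
force: [-0.6, -0.0, -0.5]
grip_width: 0.338
finger_force: 0.0
clock: 20.15
tool_pos: [571.8, -88.6, 23.0]
tcp_rot: [-2.457, -1.958, -0.0]
force: [-0.4, 1.2, -0.5]
grip_width: 0.339
finger_force: 0.7
t 20.15 tcp [571.8 -88.6  23. ] box [-39.7  -0.1] z-axis [ 0.  0. -1.] turn so y||box y -0.007 q6 0.03 F [-0.4  1.2 -0.5] w 0.339 ff 0.7
(-40, 0, 23) -> shift cm [ 0.02  0.03 -0.  ]
(-36, 0, 23) -> shift cm [-0.07 -0.36 -0.  ]
side component [ 193  195  103   77 4308]
jar [ 556.5 -141. ] box [14.8 -3. ] cost 2978
```

Keep pushing in 1 mm steps until it meets the back wall (force rises).

```bash
python3 -m inch '[[[-0.02,-0.1,0,0],[-0.04,-0.2,0,0],[-0.04,-0.2,0,0]]]' | sed -n '2p;4p'
python3 -m inch '[[[-0.02,-0.1,0,0],[-0.04,-0.2,0,0],[-0.04,-0.2,0,0]]]' | sed -n '2p;4p'
python3 -c "
from h import *
s=where()"
```

```text
tool_pos: [571.6, -89.9, 23.1]
force: [1.5, 4.9, -0.7]
tool_pos: [571.6, -90.1, 23.1]
force: [2.6, 11.3, -0.3]
t 20.95 tcp [571.6 -90.1  23.1] box [-38.2  -0. ] z-axis [ 0.001  0.004 -1.   ] turn so y||box y -0.006 q6 0.02 F [ 2.6 11.3 -0.3] w 0.339 ff 4.9
```

```bash
python3 -m inch '[[[0.1,0.5,0,0],[0.4,1.8,0,0],[1,4,0,0],[1.8,7.6,0,0],[2.9,12.2,0,0]]]' 
python3 -m inch '[[[0,0,3,0],[0,0,6,0],[0,0,6,0],[0,0,6,0],[0,0,6,0]]]' 0 | head -1
python3 - <<'E'
from h import *
s=where();flap();goto((-165,60,85),(-112,112,85),(-112,112,8))
c=imaging.camera("scene"); hsv=cv2.cvtColor(c["pixels"],cv2.COLOR_RGB2HSV)
P=lambda x,y,z:np.array([*b2w(x,y),z])
# compare lid disc at candidate positions: lid texture (cork) region vs rest, using HSV of patch means
ref=np.median(hsv[tuple(proj(c,P(4,0,82))[0].round().astype(int)[::-1])[0]-3:][:7,int(proj(c,P(4,0,82))[0][0])-3:][:,:7].reshape(-1,3),0); print("lid hsv",ref)
u,v=proj(c,P(0,0,82))[0].round().astype(int); print(u,v)
for y in range(v-18,v+22,2): print(y," ".join("%3d/%3d"%tuple(hsv[y,x,[1,2]]) for x in range(u-24,u+26,4)))
print([proj(c,P(4+34*np.cos(t),34*np.sin(t),82))[0].round().tolist() for t in np.arange(0,6.3,.785)])
E
```

```text
clock: 21.58
tool_pos: [600.2, 29.8, 23.1]
tcp_rot: [2.458, 1.956, -0.001]
force: [0.6, -0.3, 0.1]
grip_width: 0.342
finger_force: 0.0
clock: 22.2
t 22.2 tcp [598.6  29.1  81.2] box [-160.5   -1.2] z-axis [-0.003 -0.    -1.   ] turn so y||box y -0.007 q6 0.23 F [-0.1  0.  -0.6] w 0.007 ff 0.0
flap [1.85 1.8  1.75 1.9 ] [ 57.  52.  -1. -12.]
(-165, 60, 85) -> shift cm [ 6.05 -0.97  0.37]
(-112, 112, 85) -> shift cm [ 9.89 -7.32  0.37]
(-112, 112, 8) -> shift cm [ 9.89 -7.32 -7.33]
lid hsv [ 15. 116. 133.]
280 192
174  19/119  21/119  21/123  18/125  21/123  19/123  19/120  21/119  19/121  27/ 19   8/ 68  10/ 50  18/156
176  19/121  19/123  21/124  17/122  17/118  17/119  21/120  17/122  18/125   9/ 30   0/ 15   4/142   9/109
178  17/118  21/120  19/119  17/117  20/117  21/121  19/119  23/124  22/125  15/ 83  46/ 22  38/ 20   4/144
180  22/117  21/121  17/122  19/122  19/124  19/120  19/119  21/124  18/125  20/129  68/ 15  33/ 23  40/ 19
182  15/118  19/121  18/125  19/121  17/121  17/121  21/120  17/122  19/123 145/149 148/ 98  38/ 20  43/ 24
184  19/120  19/123  22/125  19/121  60/11
[... 1022 characters left out ...]
 40/ 38  35/ 36
204  19/123 115/118 103/168  41/ 44  34/ 45  34/ 45  40/ 45  40/ 45  40/ 45  44/ 41  40/ 38  39/ 33  99/ 62
206  19/124 112/118 109/131  41/ 31  18/ 70  35/ 44  35/ 44  40/ 45  34/ 38  34/ 37  36/ 28 128/ 64  40/ 45
208  18/125 108/120 109/124  43/ 30  35/ 44  20/ 52  35/ 44  31/ 41  42/ 36  57/ 63  38/ 20  36/ 43  40/ 45
210  19/124 100/120 113/122  97/ 87  28/ 45  35/ 44  41/ 44  40/ 38 210/ 79  63/ 65  67/ 46  38/ 53  39/ 46
212  19/124  58/123 110/118  98/185  46/ 39  39/ 46  28/ 36  46/ 28 206/ 78   9/ 82  17/107 109/ 70  28/ 36
[[275.0, 183.0], [268.0, 188.0], [267.0, 194.0], [274.0, 199.0], [284.0, 199.0], [291.0, 194.0], [291.0, 188.0], [284.0, 183.0], [275.0, 183.0]]
```

The lid's upper-left rim (row ~184, column ~267) matches the disc predicted for the jar at box (4, 0). Now around the flap's tip and down on its outer side.

```bash
python3 -m inch '[[[3,-0.5,0.4,0],[6,-1,0.4,0],[8,-4,0.4,0],[9.9,-7.3,0.4,0],[9.9,-7.3,0.4,0]]]' | head -2
python3 -m inch '[[[0,0,-3,0],[0,0,-6,0],[0,0,-7.7,0],[0,0,-7.7,0]]]' | sed -n '2p;4p'
python3 - <<'E'
from h import *
where();flap();goto((-115,75,8),(-115,35,8),(-105,10,8),(-85,0,8),(-66,0,8),(-60,0,8))
c=imaging.camera("scene"); hsv=cv2.cvtColor(c["pixels"],cv2.COLOR_RGB2HSV)
# lid fit: fraction of cork-like pixels within the disc minus just outside
an=np.linspace(0,2*np.pi,40); best=[]
m=((hsv[...,0]>8)&(hsv[...,0]<22)&(hsv[...,1]>80)).astype(float)
for x in range(-30,13,3):
    h=proj(c,[[*b2w(x+34*np.cos(t),34*np.sin(t)),82] for t in an]); k=np.zeros(m.shape,np.uint8); cv2.fillPoly(k,[h.round().astype(np.int32)],1)
    best.append((x,round(m[k>0].mean(),2)))
print(best)
E
```

```text
clock: 22.92
tool_pos: [699.7, -46.1, 86.0]
tool_pos: [696.9, -43.0, 7.8]
force: [0.7, -0.1, 0.6]
t 23.43 tcp [696.9 -43.    7.8] box [-112.9  111.1] z-axis [-0.004  0.001 -1.   ] turn so y||box y -0.008 q6 0.13 F [ 0.7 -0.1  0.6] w 0.004 ff 0.0
flap [1.85 1.8  1.75 1.9 ] [ -59.  -68. -121. -122.]
(-115, 75, 8) -> shift cm [-3.61  1.06 -0.15]
(-115, 35, 8) -> shift cm [-7.5   1.98 -0.15]
(-105, 10, 8) -> shift cm [-10.17   1.58  -0.15]
(-85, 0, 8) -> shift cm [-11.6   -0.14  -0.15]
(-66, 0, 8) -> shift cm [-12.04  -1.99  -0.15]
(-60, 0, 8) -> shift cm [-12.17  -2.57  -0.15]
[(-30, np.float64(0.6)), (-27, np.float64(0.62)), (-24, np.float64(0.67)), (-21, np.float64(0.7)), (-18, np.float64(0.71)), (-15, np.float64(0.75)), (-12, np.float64(0.78)), (-9, np.float64(0.8)), (-6, np.float64(0.82)), (-3, np.float64(0.83)), (0, np.float64(0.85)), (3, np.float64(0.85)), (6, np.float64(0.81)), (9, np.float64(0.8)), (12, np.float64(0.76))]
```

Near the end the body would overhang the jar's lid, so I'll sweep at reading z≈22.

```bash
python3 -m inch '[[[-2,0.5,1.4,0],[-3.6,1,1.4,0],[-5.6,1.5,1.4,0],[-7.5,2,1.4,0],[-7.5,2,1.4,0]]]' | sed -n '2p;4p'
python3 -c "
from h import *
flap()"
python3 -m inch '[[[-1.3,-0.2,0,0],[-2.65,-0.4,0,0],[-3.4,-1.2,0,0],[-4.1,-2.1,0,0],[-4.1,-2.1,0,0]]]' | sed -n '2p;4p'
python3 -c "
from h import *
where();flap();goto((-66,0,22),(-60,0,22))"
```

```text
tool_pos: [624.3, -23.4, 25.8]
force: [0.1, -0.2, 0.2]
flap [1.1  1.05 1.15 1.  ] [ -94. -116. -125. -133.]
tool_pos: [582.1, -45.7, 23.8]
force: [-0.1, 0.3, 0.3]
t 24.82 tcp [582.1 -45.7  23.8] box [-83.9  -0. ] z-axis [-0.001 -0.    -1.   ] turn so y||box y -0.006 q6 0.11 F [-0.1  0.3  0.3] w 0.006 ff 0.0
flap [0.25 0.3  0.4  0.35] [160. 153. 135. 132.]
(-66, 0, 22) -> shift cm [-0.47 -1.77 -0.19]
(-60, 0, 22) -> shift cm [-0.61 -2.35 -0.19]
```

```bash
python3 -m inch '[[[-0.2,-0.8,0,0],[-0.4,-1.5,-0.1,0],[-0.52,-2,-0.1,0],[-0.52,-2,-0.1,0]]]' | sed -n '2p;4p'
python3 -m inch '[[[-0.05,-0.2,0,0],[-0.1,-0.4,0,0],[-0.1,-0.4,0,0]]]' | sed -n '2p;4p'
python3 -c "
from h import *
where();flap()"
```

```text
tool_pos: [577.7, -65.3, 22.9]
force: [-0.9, -0.1, -0.3]
tool_pos: [577.3, -66.6, 23.1]
force: [1.6, 7.9, -0.9]
t 25.75 tcp [577.3 -66.6  23.1] box [-62.4   0.2] z-axis [ 0.001  0.003 -1.   ] turn so y||box y -0.006 q6 0.06 F [ 1.6  7.9 -0.9] w 0.005 ff 4.0
flap [0.   0.05 0.1  0.15] [150. 130.  88.  59.]
```

```bash
python3 -m inch '[[[-0.02,-0.1,0,0],[-0.02,-0.1,0,0],[-0.02,-0.1,0,0]]]' | sed -n '2p;4p'
python3 -m inch '[[[0.2,0.8,0,0],[0.7,3,0,0],[1.6,7,1,0],[2.8,12,5,0],[4,17,9,0]]]' | sed -n '2p;4p'
python3 -m inch '[[[0.5,2,2,0],[1,4,4,0],[2,8,6,0],[3,12,8,0],[3,12,8,0]]]' | sed -n '2p;4p'
python3 - <<'E'
from h import *
where()
c=imaging.camera("scene"); hsv=cv2.cvtColor(c["pixels"],cv2.COLOR_RGB2HSV)
m=((hsv[...,0]>5)&(hsv[...,0]<22)&(hsv[...,1]>135)).astype(float)
BASE=list(BOX)
def sc(t):
    P=[[*b2w(-41-r*np.sin(t)-o*np.cos(t),45-r*np.cos(t)+o*np.sin(t)),z] for r,o in ((8,0),(8,10),(95,10),(95,0)) for z in (4,56)]
    k=np.zeros((1680,2240),np.uint8); cv2.fillPoly(k,[(cv2.convexHull(proj(c,P).astype(np.float32))*4).round().astype(np.int32)],255)
    k=cv2.resize(k,(560,420),interpolation=cv2.INTER_AREA)/255.; return (k*(2*m-1)).sum()
print([(round(t,2),round(sc(t))) for t in np.arange(0,.4,.03)])
tip=lambda t:proj(c,[*b2w(-41-95*np.sin(t)-10*np.cos(t),45-95*np.cos(t)+10*np.sin(t)),56])[0].round(1)
print("outer tip at 0, .1, .2",tip(0),tip(.1),tip(.2))
u,v=tip(0).astype(int)
for y in range(v-5,v+12): print(y," ".join("%3d"%hsv[y,x,1] for x in range(u-8,u+10)))
an=np.linspace(0,2*np.pi,40); m2=((hsv[...,0]>8)&(hsv[...,0]<22)&(hsv[...,1]>100)&(hsv[...,1]<132)).astype(float); B=[]
for x in range(-8,13,2):
  for y in (-6,-3,0,3,6):
    h=proj(c,[[*b2w(x+34*np.cos(t),y+34*np.sin(t)),82] for t in an]); k=np.zeros(m.shape,np.uint8); cv2.fillPoly(k,[h.round().astype(np.int32)],1); B.append((round(m2[k>0].mean(),3),x,y))
print(sorted(B)[::-1][:6])
E
```

```text
tool_pos: [577.4, -66.7, 23.1]
force: [2.2, 10.0, -0.8]
tool_pos: [615.5, 97.2, 110.3]
force: [0.1, -0.5, 0.0]
tool_pos: [647.5, 219.2, 192.3]
force: [-0.7, 0.2, 0.2]
t 27.43 tcp [647.5 219.2 192.3] box [-356.7    2.7] z-axis [ 0.005  0.001 -1.   ] turn so y||box y -0.01 q6 0.51 F [-0.7  0.2  0.2] w 0.004 ff 0.0
[(np.float64(0.0), 448), (np.float64(0.03), 436), (np.float64(0.06), 417), (np.float64(0.09), 385), (np.float64(0.12), 355), (np.float64(0.15), 329), (np.float64(0.18), 292), (np.float64(0.21), 263), (np.float64(0.24), 237), (np.float64(0.27), 205), (np.float64(0.3), 179), (np.float64(0.33), 151), (np.float64(0.36), 129), (np.float64(0.39), 100)]
outer tip at 0, .1, .2 [304.5 206.3] [305.4 208.7] [306.1 211.2]
201 113 111 110  99 101 101 100 123 149 148 151 151 149 149 149 154 153 153
202 109 108 110 107 102  99 100  99 137 151 150 151 153 150 150 123 122 112
203 110 106 110 109 100  97 101 106 139 153 154 142 123 110 103 109 112 108
204 112 109 106 110 107 106 114 125 110 118 107 107 109 111 109 107 107 109
205 110 111 109 122 124 144 147 149 132 113 109 107 106 106 107 109 
[... 382 characters left out ...]
9 109
211 155 152 152 154 152 155 151 149 150 120 112 107 108 111 107 108 106 106
212 150 154 154 152 151 152 151 148 147 116 111 108 108 108 109 108  95  96
213 151 149 147 153 148 153 149 150 144 117 107 109 101  82  39  21  38  33
214 151 149 151 150 151 152 151 153 146  88  81  10  34  39  38  38  43  28
215 154 149 152 152 149 151 116  69  11  36  46  39  33  38  38  38  33  33
216 153 147 150 150 153 109   6  33  22  45  33  27  36  40  39  38  33  33
217 149 154 149 152 138  35  43  38  44  40  33  21  23  25  29  38  33  38
[(np.float64(0.989), 0, 3), (np.float64(0.986), 0, 0), (np.float64(0.976), -2, 3), (np.float64(0.97), 0, 6), (np.float64(0.97), -2, 0), (np.float64(0.967), 2, 3)]
```

The flap corner matches angle 0 and the lid disc puts the jar at about x 0–2 mm, y ≈ 2 mm. The arm is clear, so I'm handing in.

```bash
python3 -c "
from bench import robot
print(robot.hand_in())"
```

```text
the job is handed in; nothing more can be done
None
```

The jar stands upright at the back of the bay with the flap shut behind it and the kettle, carafe and scoop never touched; I handed in at 27 s, based on camera measurements, and the hand-in returned no verdict.

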